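True up a drilling fixture's fence with a square

ROBOT

A 6-joint arm with a two-finger parallel gripper is mounted at the origin on the work surface. World frame = base frame: x ahead of the robot, y to its left, z up, the work surface at z = 0. Lengths are in m, angles in rad, forces in N, time in s.
With the tool pointing down it reaches from about 0.425 to 1.125 m from the base axis. Payload 14.9 kg.
Tool frame: the origin (TCP) lies midway between the tips of the shut fingers; the grasp point (between the pads) lies 19 mm behind it (arm.grip_point_offset is the distance from the TCP to the grasp point, in m); z points along the fingers, y is the direction in which the jaws open and shut (so a half turn about z gives the same grasp; the last joint's range is limited). The gripper opens to 91 mm and grips with 3 to 60 N. Pads are 32 mm wide; open, the fingers measure 118 mm over their backs; the gripper's body (76 mm by 178 mm) begins 60 mm behind the grasp point.
Start: joints at [1.185, 0.379, 1.734, -0, 1.028, -0.033], TCP at [0.242, 0.657, 0.214] pointing down, gripper open.
Joint ranges: [-2.77, 2.77], [-0.74, 2.19], [0, 2.66], [-1.06, 4.2], [0.31, 2.87], [-3.08, 3.08]. Speed limits (rad/s): [1.89, 1.89, 2.39, 3.14, 3.14, 3.14].

INTERFACE

Orientations are given as a unit quaternion [w, x, y, z].
In Python, from workcell import telemetry, viewer, job, arm gives the robot as it stands.
- The arm moves only by the shell command python3 -m pendant 'ROWS' [FORCE]. ROWS is JSON, a list of rows, each a list of 3 entries, a list of its own where there are three numbers: the shift along the world's x, y, z in mm, then the turn about the world's z in degrees, then the opening in per cent of the stroke, from 0 (shut) to 100 (fully open). A call has 1 to 8 rows; each row is the pose to reach, as a shift and turn from the pose commanded when the call began; what a row does not reach only later rows make up. A row lasts 1/10 s, in which the tool goes at most 50 mm and 8.59 degrees, less where a joint would pass 70% of its speed; a pose out of reach is approached as far as the arm can. A call with a gripper value outside its range is refused whole. The fingers move at their own pace and stop on an object; FORCE is the grip in N (left out, the last holds). Time passes only in rows, so rows that repeat a pose let the fingers close. It gives the time, the measured TCP pose, the force and the opening at its end, in the units of the state.
- telemetry.read_state(): the state, without advancing time (a new reading comes with each control period).
- viewer.grab_frame(name): name is "scene" or "top"; returns the picture (480x640x3 uint8, red, green, blue); there is no depth.
- viewer.get_calibration(name): a dict with "fx", "fy", "cx", "cy" (pixels), "R" (3x3) and "t" (3): a world point X has camera coordinates R X + t. Camera axes: x right, y down, z forward; pixel columns grow to the right and rows downward; lengths in m; the calibration is good to about 2 mm. A picture is of the moment at which its call begins. get_calibration takes no time and is no camera call.
- job.close_job(): hands the job in, once; it reports no verdict.
The state is a dict: "time_s": time; "joints": joint angles; "qd": joint speeds; "joint_efforts": joint torques, N m; "tcp_pos": TCP position; "eef_rot": TCP orientation; "contact_force": force on the tool from outside, world axes, zero at the start; "ft_torque": the same for the moment, N m; "grip_width": opening from 0.0 (shut) to 1.0 (fully open).
Only numpy, scipy, OpenCV 4.12 (cv2) and the standard library are available. Lean on these libraries where they do the work, as an engineer would, in place of code of your own. Each camera call takes 0.05 s, during which the arm holds its last target. There are 200 camera calls.

TASK

The blue swing fence on the drilling fixture has been knocked out of square with the fixed steel fence. Pick up the aluminium square by its orange handle and press its outer corner gently into the corner of the fences, so that it pushes the swing fence round until the square sits flush against both faces at once with no gap, and keep it pressed there for a second; then draw it away without disturbing the fence and set it down flat (do not drop it) wholly on the black mat. Leave everything else on the bench where it is.

Things in the scene. Friction and masses are not known exactly. Their poses are not given: they have to be found in the camera images.
- fixture: drilling fixture fixed to the bench: dark steel plate 220 (x) by 210 (y) by 12 mm thick. Origin: centre of its underside. Bare-steel fixed fence on its -y side, blue swing fence on its -x side, tops 36 mm above the bench. The square goes in the corner between them, flat on or just over the plate: when true its outer faces lie at fixture x = -85 and y = -80 mm, its axes parallel to the fixture's.
- fixed_fence: the fixed bare-steel fence on the fixture, 145 mm long, 16 mm thick, 24 mm high above the plate. Origin at the corner point on the plate's top; axes parallel to the fixture's. Its working face is its plane y = 0, looking to +y, from x = 2 to 147 mm. Rubbing on the swing fence can hold the square about 1 mm off this face: seat it here firmly, then press into the swing fence.
- fence (a joint): angle (rad) of the blue swing fence, 138 x 16 x 24 mm high, pivot at fixture x -93, y -68 mm. 0: its working face, looking to fixture +x, is square to the fixed fence, at x = -85 mm. Positive: far end leans in to +x (corner under 90 degrees). Starts 0.08 to 0.24, range -0.2 to 0.4; no spring, stays where pushed, friction 0.25 N m (about 2 N at the far end), no stop at 0.
- corner (a point): the corner point between the two working faces when the fence is true, at the height of the plate's top (12 mm above the bench); fixture x = -85, y = -80 mm.
- fence_tip (a point): top edge of the swing fence's working face near its far end: 128 mm from the pivot measured along the fence, 36 mm above the bench.
- square: loose L-shaped aluminium square, 0.25 to 0.5 kg, 14 mm thick, legs 26 mm wide. Origin: underside, below the handle's centre. Outer faces: planes x = -45 and y = -45 mm; legs reach x = +75 and y = +75 mm. Orange handle: upright block centred on the origin, 46 mm long at 45 degrees between +x and +y, 20 mm thick across, 14 to 56 mm above the underside; grip it from above across the 20 mm.
- heel (a point): the square's outer corner (notched), on its underside: x = y = -45 mm in the square's frame.
- toe_x (a point): outer end of the square's leg along its x, on its underside: x = 75, y = -45 mm in the square's frame.
- toe_y (a point): outer end of the square's leg along its y, on its underside: x = -45, y = 75 mm in the square's frame.
- mat: black rubber mat fixed to the bench, 200 by 200 by 5 mm. Origin: centre of its underside. The square starts on it.
- slug: small upright steel round bar offcut, 28 mm across, 35 mm high, standing between fixture and mat (bystander). Origin: on its underside
- spanner: a spanner lying on the bench (bystander). Origin: on its underside
- driver: a screwdriver lying on the bench (bystander). Origin: on its underside
- oil: a yellow oil bottle, 56 mm across, 130 mm high (bystander). Origin: on its underside
- tin: a green tin, 70 mm across, 70 mm high (bystander). Origin: on its underside
- angle: a 120 mm length of steel angle (bystander). Origin: on its underside
- hammer: a hammer lying on the bench (bystander). Origin: on its underside
Things that resemble listed ones, but are neither listed nor needed, are in the scene too. What is shaped like the square but pink, red or turquoise is not meant.

How it is judged:
On the way:
1. the held square is pressed against both fences at once (at least 1 N on each), lying flush along the fixed fence (within 0.02 rad), and the swing fence is square within 0.02 rad, for 0.5 s (contact force between square and fixed_fence above 1 N and contact force between square and fence above 1 N and contact force between the fingers and square above 1 N and angle between the x axis of square and the x axis of fixture, either way round below 0.02 rad and value of joint fence between -0.02 and 0.02 rad), for 0.5 s.
At the end, for the whole second after the job is handed in: The swing fence stands square to the fixed fence within 0.02 rad, and the square lies flat, released and at rest, with its heel and both toes within the mat's outline (2 mm over is allowed) (value of joint fence between -0.02 and 0.02 rad and x of heel in the frame of mat between -0.102 and 0.102 m and y of heel in the frame of mat between -0.102 and 0.102 m and x of toe_x in the frame of mat between -0.102 and 0.102 m and y of toe_x in the frame of mat between -0.102 and 0.102 m and x of toe_y in the frame of mat between -0.102 and 0.102 m and y of toe_y in the frame of mat between -0.102 and 0.102 m and height (world z) of square below 0.012 m and angle between square's own z axis and vertical below 0.05 rad and linear speed of square below 0.01 m/s); the robot touches nothing.
It fails at once if the square is rammed against a fence with more than 40 N (contact force between square and fixed_fence above 40 N or contact force between square and fence above 40 N).
It fails at once if the square is dropped: let go with its underside more than 30 mm above the bench (height (world z) of square above 0.03 m and contact force between the fingers and square below 0.05 N).
It fails at once if a bystander is shifted by more than 20 mm (distance of any of slug, spanner, driver, oil, tin, angle, hammer from where it was at the start of the episode above 0.02 m).
It also fails if it takes over 69 s, if anything falls off the work surface, if the arm or the gripper's body presses on something with over 40 N, if the wrist force passes 120 N, or if a joint passes its speed limit or range.

## Working session

There is one attempt and no reset: what is moved stays moved. The work goes in short steps, Python scripts to look and compute and a shell command to move; the robot and the scene stay as the last step left them, time stands still between calls to the robot, and variables do not carry over. Pictures are saved under pics/ and viewed, about 8 in all and at most 12, crops included, and the job is handed in when it is done.

```bash
mkdir -p pics; ls; python3 - <<'E'
from workcell import telemetry, viewer, job, arm
import cv2,numpy as np
for n in("scene","top"):
    f=viewer.grab_frame(n); cv2.imwrite(f"pics/{n}0.png",f[:,:,::-1]); print(n,viewer.get_calibration(n))
print(telemetry.read_state(),arm.grip_point_offset)
E
```

```text
pics
scene {'fx': 451.2466480069745, 'fy': 451.2466480069745, 'cx': 321.2844453773222, 'cy': 241.2818450307278, 'R': array([[ 0.37259744,  0.9278962 , -0.01340853],
       [ 0.54807374, -0.23169327, -0.80369982],
       [-0.74885667,  0.29210763, -0.59488387]]), 't': array([-0.21752993, -0.2171479 ,  1.53562618])}
top {'fx': 604.1621182113931, 'fy': 604.1621182113931, 'cx': 313.3089087485983, 'cy': 235.86694086361462, 'R': array([[ 0.02425741, -0.99953697,  0.01836888],
       [-0.98775271, -0.0267962 , -0.15370933],
       [ 0.15413037, -0.01441532, -0.98794536]]), 't': array([0.02767923, 0.4897292 , 1.68964228])}
{'time_s': 0.1, 'joints': array([ 1.18465339e+00,  3.79323644e-01,  1.73470223e+00,  1.19872463e-05,
        1.02849452e+00, -3.32841937e-02]), 'qd': array([ 4.06873533e-05, -9.89730361e-04,  9.72992148e-04, -9.75066447e-04,
        1.82731497e-04, -2.06588999e-04]), 'joint_efforts': array([-3.42848674e-03, -7.65023232e+01, -4.35296738e+01,  6.50864281e-02,
        3.97649046e-02, -3.19822334e-05]), 'tcp_pos': array([0.24177185, 0.65656049, 0.21338653]), 'eef_rot': array([-1.01588227e-04,  1.75518530e-01,  9.84476018e-01, -4.52638873e-04]), 'contact_force': array([0.08217295, 0.31123208, 0.31993146]), 'ft_torque': array([ 0.04054719, -0.0262692 ,  0.01708765]), 'grip_width': 0.9977945663815012} 0.0188
```

View pics/top0.png

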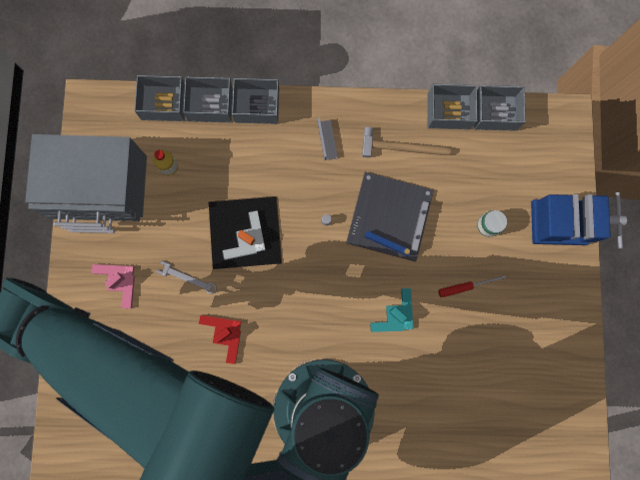

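View pics/scene0.png

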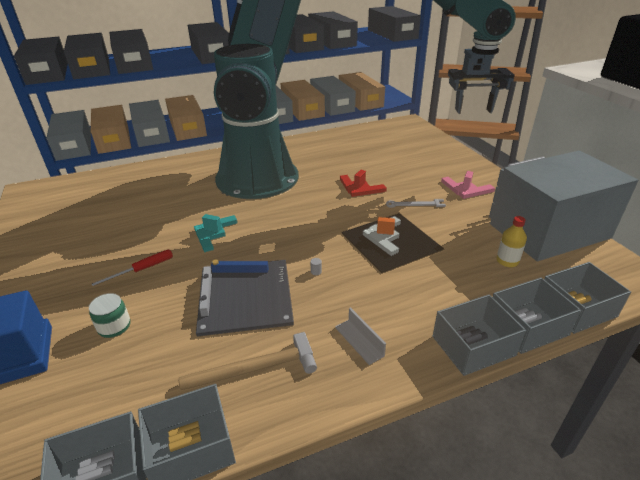

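The top view shows the square on the mat near (245,237) with its heel at about (267,250). The fixture is at (392,215), with its steel fence on the right and the blue fence at the bottom. I'll zoom in and measure.

```bash
cat > h.py <<'E'
from workcell import telemetry, viewer
import cv2,numpy as np
def ray(n,uv,z):
    c=viewer.get_calibration(n); R,t=c["R"],c["t"]
    uv=np.atleast_2d(uv).astype(float)
    d=np.c_[(uv[:,0]-c["cx"])/c["fx"],(uv[:,1]-c["cy"])/c["fy"],np.ones(len(uv))]@R
    o=-R.T@t
    return (o+d*((z-o[2])/d[:,2])[:,None])
def proj(n,X):
    c=viewer.get_calibration(n); p=np.atleast_2d(X)@c["R"].T+c["t"]
    return np.c_[c["fx"]*p[:,0]/p[:,2]+c["cx"],c["fy"]*p[:,1]/p[:,2]+c["cy"]]
def big(mask):
    k=cv2.findContours(mask.astype(np.uint8),cv2.RETR_EXTERNAL,cv2.CHAIN_APPROX_NONE)[0]
    return max(k,key=cv2.contourArea)
E
python3 - <<'E'
from h import *
im=cv2.imread("pics/top0.png"); hsv=cv2.cvtColor(im,cv2.COLOR_BGR2HSV)
H,S,V=[hsv[:,:,i].astype(int) for i in range(3)]
def roi(m,x0,x1,y0,y1):
    o=np.zeros_like(m); o[y0:y1,x0:x1]=m[y0:y1,x0:x1]; return o
mat=big(roi(V<60,195,295,185,280)); r=cv2.minAreaRect(mat); print("mat",r,ray("top",cv2.boxPoints(r),.005)[:,:2])
sq=roi((V>130)&(S<60),212,280,200,268); c=big(sq); print("sq",cv2.approxPolyDP(c,3,True)[:,0].tolist())
o=big(roi((S>150)&(H<20)&(V>120),225,265,220,255)); r=cv2.minAreaRect(o); print("or",r, ray("top",r[0],.060))
pl=big(roi((S<70)&(V<110)|(H>100)&(H<130)&(S>100),340,442,165,268)); print("plate",cv2.approxPolyDP(pl,4,True)[:,0].tolist(),cv2.minAreaRect(pl))
b=big(roi((H>100)&(H<130)&(S>120),350,425,215,262)); print("blue",cv2.minAreaRect(b),cv2.approxPolyDP(b,2,True)[:,0].tolist())
a=cv2.resize(im[190:275,205:285],None,fx=5,fy=5,interpolation=cv2.INTER_CUBIC)
f=cv2.resize(im[168:266,343:440],None,fx=4,fy=4,interpolation=cv2.INTER_CUBIC)
o=np.zeros((max(a.shape[0],f.shape[0]),a.shape[1]+f.shape[1],3),np.uint8);o[:a.shape[0],:a.shape[1]]=a;o[:f.shape[0],a.shape[1]:]=f
cv2.imwrite("pics/z0.png",o)
E
```

```text
mat ((244.43177795410156, 232.50537109375), (67.42039489746094, 68.96467590332031), 85.51539611816406) [[0.58712129 0.35241929]
 [0.6089748  0.15180253]
 [0.41088908 0.12989373]
 [0.39009216 0.32718587]]
sq [[223, 253], [227, 258], [264, 247], [263, 243], [249, 245], [237, 236], [237, 231], [239, 246]]
or ((245.25840759277344, 236.63088989257812), (16.22079086303711, 7.127317905426025), 34.99202346801758) [[0.47799239 0.23204327 0.06      ]]
plate [[365, 172], [346, 242], [416, 260], [433, 190]] ((390.15802001953125, 216.19949340820312), (72.68328094482422, 74.21024322509766), 14.74356460571289)
blue ((385.3659973144531, 242.05157470703125), (43.76142120361328, 6.904354095458984), 23.96249008178711) [[366, 232], [366, 237], [404, 254], [405, 247]]
```

View pics/z0.png

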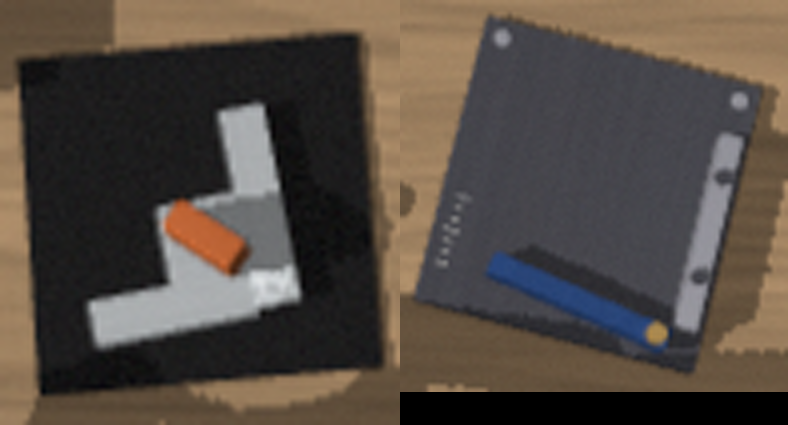

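```bash
python3 - <<'E'
from h import *
c=viewer.get_calibration("top"); print("cam",-c["R"].T@c["t"])
P=lambda uv,z:ray("top",uv,z)[:,:2]
s=P([[265,249.6],[257.8,210.6],[224.6,259.4]],.019); print("heel,tx,ty",s)
vx=s[1]-s[0];vy=s[2]-s[0]
print(np.linalg.norm(vx),np.linalg.norm(vy),np.degrees([np.arctan2(vx[1],vx[0]),np.arctan2(-vy[0],vy[1])]))
f=P([[365.5,171.5],[437,190],[416.3,261],[346.3,242.5]],.012); print("fix",f,f.mean(0))
for i in range(4):
    d=f[(i+1)%4]-f[i]; print(np.linalg.norm(d),np.degrees(np.arctan2(d[1],d[0]))%90)
g=P([[422.5,201.8],[411.75,249.75]],.036);d=g[0]-g[1];print("fence",g,np.linalg.norm(d),np.degrees(np.arctan2(d[1],d[0])))
b=P([[367.8,231.0],[405.5,247.3]],.036);d=b[0]-b[1];print("blue",b,np.linalg.norm(d),np.degrees(np.arctan2(-d[0],d[1])))
for n,p in dict(slug=(327,220)).items(): print(n,P(p,.035))
E
```

```text
cam [0.22263473 0.06514603 1.74404175]
heel,tx,ty [[0.44803739 0.17789869]
 [0.56162508 0.20294572]
 [0.41665573 0.29241444]]
0.11631644196797729 0.1187378015820401 [12.4351941  15.32499295]
fix [[ 0.68950919 -0.10967975]
 [ 0.63953836 -0.32136093]
 [ 0.42738708 -0.2597321 ]
 [ 0.4759868  -0.05624843]] [ 0.55810536 -0.1867553 ]
0.21749943897071286 76.71755583780163
0.22092142998439662 73.80169743819084
0.2092069230452883 76.56721145495823
0.22010614862648822 75.95094760412965
fence [[ 0.59752906 -0.27359293]
 [ 0.45657227 -0.24224382]] 0.14440076937372023 -12.538637754723867
blue [[ 0.50748206 -0.11579401]
 [ 0.46316543 -0.22431584]] 0.11722180708517192 -22.213436903760975
slug [[0.5365051  0.00195813]]
```

```bash
python3 -m pendant '[[[237,-425,-60],79,60],[[237,-425,-60],79,60],[[237,-425,-60],79,60],[[237,-425,-60],79,60],[[237,-425,-60],79,60],[[237,-425,-60],79,60],[[237,-425,-60],79,60],[[237,-425,-60],79,60]]' 30
```

```text
time_s: 0.9
tcp_pos: [0.4291, 0.3209, 0.1664]
eef_rot: [-0.0, -0.394, 0.919, -0.0]
contact_force: [0.8, 1.3, 0.1]
grip_width: 0.602
```

```bash
python3 -m pendant '[[[45,-80,-10],10.3,60],[[45,-80,-10],10.3,60],[[45,-80,-10],10.3,60],[[45,-80,-10],10.3,60],[[45,-80,-10],10.3,60]]'; python3 - <<'E'
from h import *
cv2.imwrite("pics/t1.png",viewer.grab_frame("top")[:,:,::-1])
s=viewer.grab_frame("scene")[:,:,::-1]; cv2.imwrite("pics/s1.png",cv2.resize(s[150:290,310:480],None,fx=4,fy=4,interpolation=cv2.INTER_CUBIC))
E
```

```text
time_s: 1.4
tcp_pos: [0.4734, 0.2433, 0.1567]
eef_rot: [-0.0, -0.472, 0.882, 0.0]
contact_force: [-0.5, 0.5, -0.3]
grip_width: 0.598
```

View pics/s1.png

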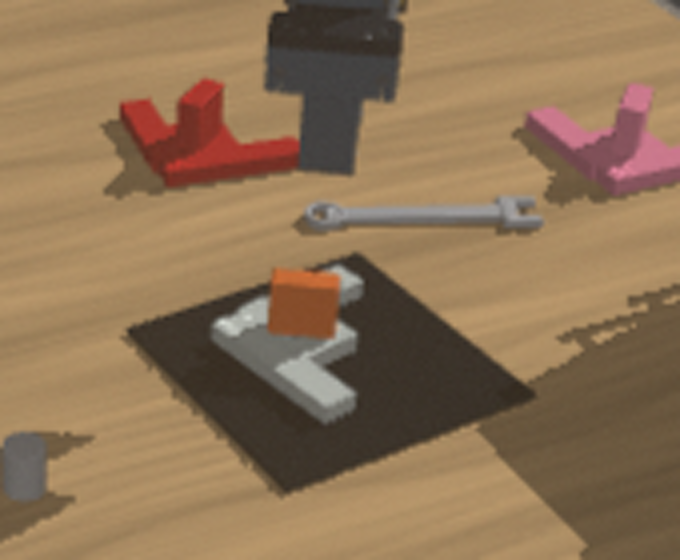

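```bash
python3 - <<'E'
from h import *
print(ray("scene",[[386.7,217.8]],.061), ray("scene",[[378.2,217],[395,219.3],[363,232],[391,253.5]],.061)[:2], ray("scene",[[363,232],[391,253.5]],.019))
E
python3 -m pendant '[[[6,-11,0],2.7,60],[[6,-11,-50],2.7,60],[[6,-11,-90],2.7,60],[[6,-11,-90],2.7,60],[[6,-11,-90],2.7,60]]'
```

```text
[[0.47016473 0.23655185 0.061     ]] [[0.45774909 0.21734612 0.061     ]
 [0.4852638  0.25348018 0.061     ]] [[0.45219797 0.17638994 0.019     ]
 [0.56603309 0.20038821 0.019     ]]
time_s: 2.0
tcp_pos: [0.4794, 0.2324, 0.0672]
eef_rot: [-0.001, -0.493, 0.87, 0.0]
contact_force: [0.5, -0.0, 0.2]
grip_width: 0.603
```

```bash
python3 -m pendant '[[[-1,0,-20],-1.5,60],[[-1,0,-41],-1.5,60],[[-1,0,-41],-1.5,60],[[-1,0,-41],-1.5,60]]' && python3 -m pendant '[[[0,0,0],0,0],[[0,0,0],0,0],[[0,0,0],0,0],[[0,0,0],0,0],[[0,0,0],0,0],[[0,0,0],0,0],[[0,0,0],0,0],[[0,0,0],0,0]]' 30
```

```text
time_s: 2.4
tcp_pos: [0.4796, 0.2325, 0.0276]
eef_rot: [0.001, -0.482, 0.876, -0.0]
contact_force: [-0.6, 0.0, -0.5]
grip_width: 0.603
time_s: 3.2
tcp_pos: [0.4786, 0.2318, 0.0259]
eef_rot: [-0.0, -0.481, 0.877, 0.0]
contact_force: [-3.3, -0.0, 7.1]
grip_width: 0.219
```

```bash
python3 -m pendant '[[[0,0,0],0,0],[[0,0,10],0,0],[[0,0,40],0,0],[[0,0,60],0,0],[[0,0,60],0,0],[[0,0,60],0,0]]' 50; python3 - <<'E'
from h import *
t=viewer.grab_frame("top")[:,:,::-1];s=viewer.grab_frame("scene")[:,:,::-1]
cv2.imwrite("pics/s2.png",np.hstack([cv2.resize(x,(400,400),interpolation=cv2.INTER_CUBIC) for x in(s[150:290,310:450],t[180:280,200:300])]))
E
```

```text
time_s: 3.8
tcp_pos: [0.4787, 0.2317, 0.0857]
eef_rot: [0.0, -0.481, 0.876, -0.0]
contact_force: [-0.6, 0.0, -2.8]
grip_width: 0.22
```

View pics/s2.png

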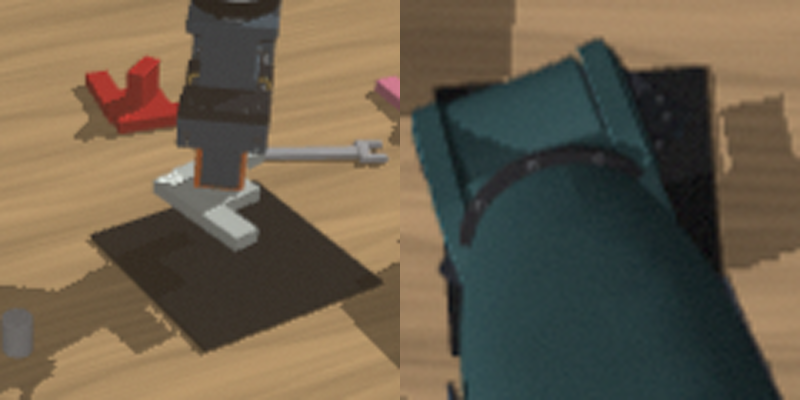

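```bash
python3 -m pendant '[[[3,-20,10],-3,0],[[10,-60,10],-6,0],[[17,-110,10],-10,0],[[24,-160,10],-14,0],[[32,-210,10],-18,0],[[40,-260,10],-22,0],[[48,-310,10],-26,0],[[55,-360,10],-26,0]]' && python3 -m pendant '[[[6,-40,0],0,0],[[10,-70,0],0,0],[[12,-82,0],0,0],[[12,-82,0],0,0],[[12,-82,0],0,0]]'; python3 - <<'E'
from h import *
s=viewer.grab_frame("scene")[:,:,::-1]; cv2.imwrite("pics/s3.png",cv2.resize(s[200:350,180:330],(600,600),interpolation=cv2.INTER_CUBIC))
E
```

```text
time_s: 4.7
tcp_pos: [0.5326, -0.1269, 0.0946]
eef_rot: [-0.001, -0.271, 0.963, 0.0]
contact_force: [1.8, 0.5, -2.4]
grip_width: 0.215
time_s: 5.2
tcp_pos: [0.5445, -0.206, 0.0949]
eef_rot: [-0.001, -0.272, 0.962, 0.001]
contact_force: [0.3, 0.9, -2.7]
grip_width: 0.216
```

View pics/s3.png

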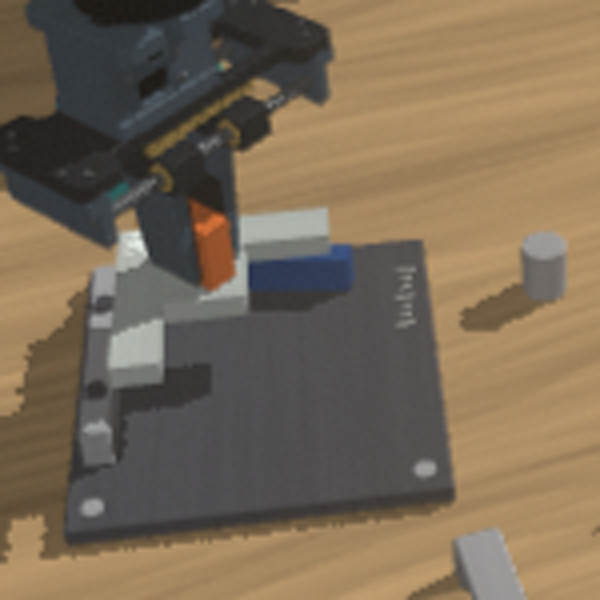

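```bash
python3 - <<'E'
from h import *
a=np.radians(-13.4);R=np.array([[np.cos(a),-np.sin(a)],[np.sin(a),np.cos(a)]])
for o in [(75,-45),(-45,-45),(-45,75)]: print("pred",np.array([.5445,-.206])+R@np.array(o)/1e3)
print(ray("scene",[[207.2,295]],.074),ray("scene",[[209.5,258],[262,252]],[.088,.088][0]))
# fixed fence top inner far edge end and corner of plate
print("fence far top inner", ray("scene",[[180+111/4,200+427/4]],.036), "plate corners",ray("scene",[[180+422/4,200+241/4],[180+454/4,200+490/4],[180+68/4,200+530/4]],.012))
E
```

```text
pred [ 0.60702954 -0.26715601]
pred [ 0.49029643 -0.23934626]
pred [ 0.51810618 -0.12261315]
[[ 0.60061402 -0.26819286  0.074     ]] [[ 0.49384627 -0.24106315  0.088     ]
 [ 0.51925795 -0.1226871   0.088     ]]
fence far top inner [[ 0.59559752 -0.27228599  0.036     ]] plate corners [[ 0.47854573 -0.05615471  0.012     ]
 [ 0.69020904 -0.10758994  0.012     ]
 [ 0.638407   -0.30692462  0.012     ]]
```

```bash
python3 -m pendant '[[[0,0,-20],0,0],[[0,0,-40],0,0],[[0,0,-52],0,0],[[0,0,-56],0,0],[[0,0,-59],0,0],[[0,0,-59],0,0],[[0,0,-59],0,0]]'
```

```text
time_s: 5.95
tcp_pos: [0.5456, -0.207, 0.0374]
eef_rot: [0.0, -0.272, 0.962, -0.0]
contact_force: [-0.7, -0.4, -3.0]
grip_width: 0.213
```

```bash
python3 -m pendant '[[[-0.5,-2,-2],0,0],[[-1,-4,-2],0,0],[[-1.2,-5,-2],0,0],[[-1.4,-6,-2],0,0],[[-1.4,-6,-2],0,0]]'; python3 -m pendant '[[[-0.2,-1,0],0,0],[[-0.2,-1,0],0,0],[[-0.2,-1,0],0,0]]'; python3 -m pendant '[[[-0.2,-1,0],0,0],[[-0.2,-1,0],0,0],[[-0.2,-1,0],0,0]]'
```

```text
time_s: 6.45
tcp_pos: [0.5438, -0.2131, 0.0348]
eef_rot: [0.0, -0.272, 0.962, -0.0]
contact_force: [0.6, 0.7, -2.8]
grip_width: 0.218
time_s: 6.75
tcp_pos: [0.5436, -0.2139, 0.0347]
eef_rot: [0.0, -0.272, 0.962, -0.0]
contact_force: [-0.5, 1.2, -3.0]
grip_width: 0.218
time_s: 7.05
tcp_pos: [0.5435, -0.2147, 0.0348]
eef_rot: [0.0, -0.272, 0.962, 0.0]
contact_force: [1.8, 4.3, -1.9]
grip_width: 0.216
```

```bash
python3 -c "
from workcell import telemetry as t;s=t.read_state();print(s['ft_torque'],s['contact_force'])"; python3 -m pendant '[[[-0.1,-0.5,0],0,0],[[-0.2,-1,0],0,0],[[-0.2,-1,0],0,0],[[-0.2,-1,0],0,0]]';  python3 -c "
from workcell import telemetry as t;s=t.read_state();print(s['ft_torque'],s['contact_force'],s['eef_rot'])"
```

```text
[ 1.03805697 -0.24262048 -0.15174484] [ 1.79741936  4.29141467 -1.89673825]
time_s: 7.45
tcp_pos: [0.5435, -0.2148, 0.0349]
eef_rot: [0.0, -0.271, 0.962, 0.001]
contact_force: [4.4, 14.9, 0.4]
grip_width: 0.216
[ 2.91897193 -0.73956504 -0.36552787] [ 4.3902418  14.86601705  0.42124462] [ 3.28407914e-04 -2.71434315e-01  9.62456658e-01  6.96984762e-04]
```

```bash
python3 -m pendant '[[[0,0.5,0],-0.5,0],[[0,0.5,0],-0.5,0],[[0,0.5,0],-0.5,0]]';  python3 -c "
from workcell import telemetry as t;s=t.read_state();print(s['ft_torque'],s['contact_force'],s['eef_rot'])"
```

```text
time_s: 7.75
tcp_pos: [0.5436, -0.2148, 0.0347]
eef_rot: [0.0, -0.268, 0.963, 0.0]
contact_force: [4.5, 9.9, -2.1]
grip_width: 0.214
[ 2.16996094 -0.89725028  0.71524583] [ 4.47813602  9.91496725 -2.06756995] [ 2.35597999e-04 -2.68255322e-01  9.63347809e-01  1.58917345e-04]
```

```bash
python3 -m pendant '[[[0,0,0],0.3,0],[[-3.9,0.94,0],0.3,0],[[-7.8,1.88,0],0.3,0],[[-11.7,2.82,0],0.3,0],[[-15.5,3.76,0],0.3,0],[[-19.4,4.7,0],0.3,0],[[-19.4,4.7,0],0.3,0]]';  python3 -c "
from workcell import telemetry as t;s=t.read_state();print(s['ft_torque'],s['contact_force'],s['eef_rot'])"
```

```text
time_s: 8.45
tcp_pos: [0.5254, -0.2104, 0.0354]
eef_rot: [0.002, -0.27, 0.963, -0.001]
contact_force: [9.0, 11.6, 0.1]
grip_width: 0.219
[ 2.27242783 -1.9146      0.1003193 ] [ 8.98248955 11.56246901  0.11528032] [ 1.61020216e-03 -2.70172374e-01  9.62810419e-01 -6.26289704e-04]
```

```bash
cat > f.py <<'E'
from workcell import telemetry as t
import numpy as np
s=t.read_state();f=s['contact_force'];a=np.radians(13.6);c,n=np.cos(a),np.sin(a)
q=s['eef_rot'];print("Ffix %.1f %.1f Fz %.1f tz %.2f yaw %.2f"%(c*f[0]-n*f[1],n*f[0]+c*f[1],f[2],s['ft_torque'][2],2*np.degrees(np.arctan2(q[2],q[1]))-225))
p=s['tcp_pos']*1e3;print("Pfix %.1f %.1f"%(c*p[0]-n*p[1],n*p[0]+c*p[1]))
E
python3 -m pendant '[[[-2.9,0.7,0],0,0],[[-5.8,1.4,0],0,0],[[-8.7,2.1,0],0,0],[[-10.7,2.6,0],0,0],[[-10.7,2.6,0],0,0]]';python3 f.py;  python3 -m pendant '[[[-0.97,0.23,0],0,0],[[-0.97,0.23,0],0,0]]'; python3 f.py
```

```text
time_s: 8.95
tcp_pos: [0.5154, -0.208, 0.0357]
eef_rot: [0.002, -0.27, 0.963, -0.001]
contact_force: [12.2, 12.2, 0.8]
grip_width: 0.217
Ffix 9.0 14.8 Fz 0.8 tz 0.15 yaw -13.65
Pfix 549.9 -81.0
time_s: 9.15
tcp_pos: [0.5147, -0.2078, 0.0357]
eef_rot: [0.002, -0.27, 0.963, -0.001]
contact_force: [13.8, 12.3, -1.3]
grip_width: 0.217
Ffix 10.5 15.2 Fz -1.3 tz 0.21 yaw -13.66
Pfix 549.1 -81.0
```

```bash
for i in 1 2 ; do python3 -m pendant '[[[-0.97,0.23,0],0,0],[[-0.97,0.23,0],0,0]]' >/dev/null; python3 f.py; done; python3 - <<'E'
from h import *
t=viewer.grab_frame("top")[:,:,::-1];s=viewer.grab_frame("scene")[:,:,::-1]
cv2.imwrite("pics/s4.png",np.hstack([cv2.resize(s[240:340,185:305],(600,500),interpolation=cv2.INTER_CUBIC)]))
E
```

```text
Ffix 10.6 15.6 Fz -0.9 tz 0.20 yaw -13.65
Pfix 548.2 -81.0
Ffix 11.0 14.7 Fz -1.6 tz 0.15 yaw -13.66
Pfix 547.2 -81.0
```

View pics/s4.png

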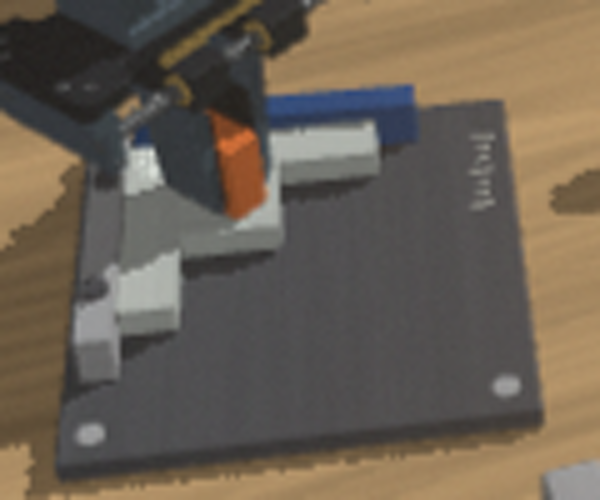

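```bash
python3 -m pendant '[[[-0.97,0.23,0],0,0],[[-0.97,0.23,0],0,0]]' >/dev/null; python3 f.py; python3 -m pendant '[[[-0.49,0.12,0],0,0],[[-0.49,0.12,0],0,0]]' >/dev/null; python3 f.py;python3 -m pendant '[[[-0.49,0.12,0],0,0],[[-0.49,0.12,0],0,0]]' >/dev/null; python3 f.py
```

```text
Ffix 10.6 15.5 Fz -3.0 tz 0.18 yaw -13.66
Pfix 546.3 -81.0
Ffix 10.5 16.3 Fz -2.3 tz 0.13 yaw -13.65
Pfix 545.8 -81.0
Ffix 10.8 16.2 Fz -2.9 tz 0.24 yaw -13.66
Pfix 545.3 -81.0
```

```bash
python3 -m pendant '[[[-0.49,0.12,0],0,0],[[-0.49,0.12,0],0,0]]' >/dev/null; python3 f.py; python3 -m pendant '[[[-0.49,0.12,0],0,0],[[-0.49,0.12,0],0,0]]' >/dev/null; python3 f.py
```

```text
Ffix 10.8 15.1 Fz -2.2 tz 0.13 yaw -13.66
Pfix 544.8 -81.0
Ffix 11.1 16.3 Fz -2.7 tz 0.19 yaw -13.66
Pfix 544.3 -81.0
```

```bash
python3 -m pendant '[[[-0.49,0.12,0],0,0],[[-0.49,0.12,0],0,0]]' >/dev/null; python3 f.py; python3 -m pendant '[[[-0.49,0.12,0],0,0],[[-0.49,0.12,0],0,0]]' >/dev/null; python3 f.py
```

```text
Ffix 11.6 15.5 Fz -2.8 tz 0.15 yaw -13.66
Pfix 543.8 -81.0
Ffix 14.5 16.3 Fz -4.5 tz 0.18 yaw -13.66
Pfix 543.8 -81.0
```

```bash
python3 -m pendant '[[[-0.49,0.12,0],0,0],[[-0.49,0.12,0],0,0]]' >/dev/null; python3 f.py; python3 -m pendant '[[[-0.49,0.12,0],0,0],[[-0.49,0.12,0],0,0]]' >/dev/null; python3 f.py
```

```text
Ffix 16.3 16.2 Fz -6.6 tz 0.17 yaw -13.67
Pfix 543.7 -81.1
Ffix 19.2 16.9 Fz -8.0 tz 0.23 yaw -13.67
Pfix 543.6 -81.1
```

```bash
python3 -m pendant '[[[-0.1,-0.4,0],0,0],[[-0.1,-0.4,0],0,0],[[-0.1,-0.4,0],0,0],[[-0.1,-0.4,0],0,0],[[-0.1,-0.4,0],0,0],[[-0.1,-0.4,0],0,0],[[-0.1,-0.4,0],0,0],[[-0.1,-0.4,0],0,0]]'; python3 f.py;  python3 -m pendant '[[[0,0,0],0,0],[[0,0,0],0,0],[[0,0,0],0,0],[[0,0,0],0,0],[[0,0,0],0,0],[[0,0,0],0,0]]'; python3 f.py; python3 - <<'E'
from h import *
s=viewer.grab_frame("scene")[:,:,::-1]; cv2.imwrite("pics/s5.png",cv2.resize(s[240:340,185:305],(600,500),interpolation=cv2.INTER_CUBIC))
t=viewer.grab_frame("top")[:,:,::-1]; cv2.imwrite("pics/t5.png",t)
E
```

```text
time_s: 12.25
tcp_pos: [0.5092, -0.2066, 0.0359]
eef_rot: [0.004, -0.27, 0.963, -0.002]
contact_force: [22.8, 18.3, -7.7]
grip_width: 0.22
Ffix 17.9 23.1 Fz -7.7 tz 0.25 yaw -13.68
Pfix 543.5 -81.1
time_s: 12.85
tcp_pos: [0.5092, -0.2066, 0.0359]
eef_rot: [0.004, -0.27, 0.963, -0.002]
contact_force: [22.5, 16.1, -5.8]
grip_width: 0.216
Ffix 18.1 21.0 Fz -5.8 tz 0.20 yaw -13.68
Pfix 543.5 -81.1
```

View pics/s5.png

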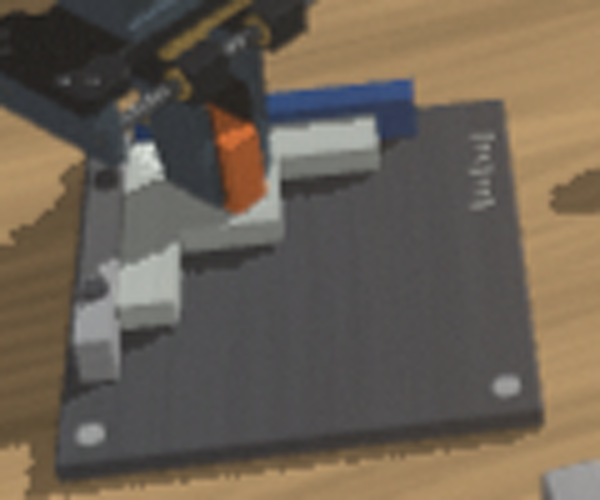

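```bash
python3 -m pendant '[[[1,-0.24,0],0,0],[[2.9,-0.7,0],0,0],[[4.9,-1.2,0],0,0],[[9.7,-2.4,0],0,0],[[13,5,0],0,0],[[17,15,0],0,0],[[17,15,0],0,0]]'; python3 f.py;  python3 -m pendant '[[[0,0,15],0,0],[[0,0,40],0,0],[[0,0,70],0,0],[[0,0,70],0,0],[[0,0,70],0,0]]'; python3 - <<'E'
from h import *
t=viewer.grab_frame("top")[:,:,::-1];s=viewer.grab_frame("scene")[:,:,::-1]; cv2.imwrite("pics/s6.png",s)
E
```

```text
time_s: 13.65
tcp_pos: [0.5227, -0.1907, 0.0348]
eef_rot: [0.0, -0.271, 0.963, -0.0]
contact_force: [-0.2, -0.3, -2.7]
grip_width: 0.215
Ffix -0.2 -0.4 Fz -2.7 tz -0.02 yaw -13.58
Pfix 552.9 -62.4
time_s: 14.15
tcp_pos: [0.5225, -0.1919, 0.1057]
eef_rot: [0.001, -0.27, 0.963, -0.001]
contact_force: [-0.5, 0.9, -4.3]
grip_width: 0.216
```

```bash
python3 -m pendant '[[[0,20,0],0,0],[[0,60,0],3,0],[[0,110,0],6,0],[[-5,160,0],10,0],[[-10,210,0],14,0],[[-18,260,0],18,0],[[-26,310,0],20,0],[[-32,360,0],20,0]]' && python3 -m pendant '[[[-3,35,0],0,0],[[-5,55,0],0,0],[[-5,55,0],0,0],[[-5,55,-30],0,0],[[-5,55,-60],0,0],[[-5,55,-60],0,0]]'; python3 - <<'E'
from h import *
t=viewer.grab_frame("top")[:,:,::-1];s=viewer.grab_frame("scene")[:,:,::-1]; cv2.imwrite("pics/t7f.png",t)
cv2.imwrite("pics/t7.png",np.hstack([cv2.resize(t[168:266,343:441],(400,400),interpolation=cv2.INTER_CUBIC),cv2.resize(s[160:300,300:440],(400,400),interpolation=cv2.INTER_CUBIC)]))
E
```

```text
time_s: 15.05
tcp_pos: [0.489, 0.1679, 0.1038]
eef_rot: [-0.001, -0.434, 0.901, 0.0]
contact_force: [1.4, -0.6, -3.1]
grip_width: 0.217
time_s: 15.65
tcp_pos: [0.4828, 0.2196, 0.0411]
eef_rot: [-0.003, -0.433, 0.901, 0.0]
contact_force: [-0.2, -0.8, -2.4]
grip_width: 0.217
```

View pics/t7.png

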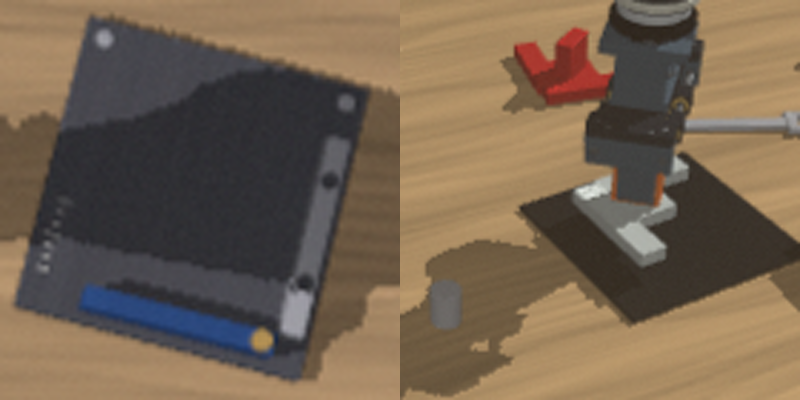

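```bash
python3 - <<'E'
from h import *
im=cv2.imread("pics/t7f.png"); h=cv2.cvtColor(im,cv2.COLOR_BGR2HSV).astype(int)
m=(h[:,:,0]>100)&(h[:,:,0]<130)&(h[:,:,1]>120); m[:, :355]=0;m[:,425:]=0;m[:225]=0;m[268:]=0
cols=range(366,402); up=[(c,np.where(m[:,c])[0].min()-.5) for c in cols]; lo=[(c,np.where(m[:,c])[0].max()+.5) for c in cols]
for n,e,z in(("top inner edge",up,.036),("lower",lo,.03)):
    P=ray("top",np.array(e),z)[:,:2]; k=np.polyfit(P[:,1],P[:,0],1); k=np.polyfit(*[a[abs(P[:,0]-np.polyval(k,P[:,1]))<.0015] for a in(P[:,1],P[:,0])],1)
    print(n,"yaw",-np.degrees(np.arctan(k[0])))
E
python3 -m pendant '[[[1,0,-10],0,0],[[1,0,-14],0,0],[[1,0,-14],0,0]]'; python3 f.py
```

```text
top inner edge yaw -12.848280662387374
lower yaw -13.240368126641416
time_s: 16.05
tcp_pos: [0.4865, 0.2211, 0.0307]
eef_rot: [-0.0, -0.433, 0.901, 0.0]
contact_force: [-0.4, -0.2, -3.2]
grip_width: 0.214
Ffix -0.4 -0.3 Fz -3.2 tz 0.04 yaw 6.35
Pfix 420.8 329.3
```

```bash
python3 -m pendant '[[[0,0,-2],0,0],[[0,0,-3.5],0,0],[[0,0,-3.5],0,0]]'; python3 -m pendant '[[[0,0,-1],0,0],[[0,0,-1],0,0],[[0,0,-1],0,0]]'
```

```text
time_s: 16.35
tcp_pos: [0.4864, 0.2213, 0.0272]
eef_rot: [-0.0, -0.433, 0.901, -0.0]
contact_force: [-0.1, -0.4, -2.7]
grip_width: 0.217
time_s: 16.65
tcp_pos: [0.4865, 0.2213, 0.0262]
eef_rot: [-0.0, -0.433, 0.901, 0.0]
contact_force: [0.9, -0.0, -2.3]
grip_width: 0.219
```

```bash
python3 -m pendant '[[[0,0,-0.7],0,0],[[0,0,-0.7],0,0],[[0,0,-0.7],0,0]]'; python3 -m pendant '[[[0,0,-0.7],0,0],[[0,0,-0.7],0,0],[[0,0,-0.7],0,0]]'
```

```text
time_s: 16.95
tcp_pos: [0.4866, 0.2213, 0.0259]
eef_rot: [-0.0, -0.433, 0.901, 0.0]
contact_force: [-2.5, -0.5, 7.0]
grip_width: 0.219
time_s: 17.25
tcp_pos: [0.4866, 0.2213, 0.0259]
eef_rot: [-0.0, -0.433, 0.901, 0.0]
contact_force: [-8.5, -3.8, 23.6]
grip_width: 0.22
```

On the mat. I'll ease off, open the jaws, lift and check.

```bash
python3 -m pendant '[[[0,0,0.8],0,0],[[0,0,0.8],0,0],[[0,0,0.8],60,60]]' >/dev/null 2>&1 || true; python3 -c "
from workcell import telemetry as t;s=t.read_state();print(s)"
```

```text
{'time_s': 17.55, 'joints': array([ 3.83219639e-01,  4.31992644e-01,  2.11598156e+00,  3.16989901e-05,
        5.93089049e-01, -2.23425595e+00]), 'qd': array([-2.96283440e-03,  3.19323820e-03, -7.13833741e-04, -6.10773178e-04,
       -1.14517067e-03, -1.63312699e+00]), 'joint_efforts': array([ 1.36939500e-02, -6.41254091e+01, -2.65954649e+01, -2.99075211e-02,
        9.29519464e-02,  5.78997731e+00]), 'tcp_pos': array([0.48677027, 0.22136919, 0.02579413]), 'eef_rot': array([ 2.63345992e-04, -4.99764160e-01,  8.66161483e-01, -2.81935682e-05]), 'contact_force': array([ 0.62296576,  0.07614453, -0.14332107]), 'ft_torque': array([0.02848308, 0.08681598, 0.04772387]), 'grip_width': 0.275491265036528}
```

I mistyped the last row: it asked for a 60° turn, so the tool rotated about 8° while opening. I'll keep that yaw, finish opening, lift and check where the square lies.

```bash
python3 -m pendant '[[[0,0,0],0,60],[[0,0,0],0,60],[[0,0,0],0,60],[[0,0,0],0,60],[[0,0,0],0,60]]'; python3 -m pendant '[[[0,0,15],0,60],[[0,0,40],0,60],[[0,0,80],0,60],[[0,0,120],0,60],[[0,50,150],0,60],[[0,100,150],0,60],[[-40,150,150],0,60],[[-80,200,150],0,60]]';python3 -m pendant '[[[-30,50,0],0,60],[[-60,100,0],0,60],[[-90,140,0],0,60],[[-90,140,0],0,60],[[-90,140,0],0,60]]'; python3 - <<'E'
from h import *
t=viewer.grab_frame("top")[:,:,::-1];s=viewer.grab_frame("scene")[:,:,::-1]; cv2.imwrite("pics/t8f.png",t)
cv2.imwrite("pics/t8.png",np.hstack([cv2.resize(t[160:280,200:440],(800,400),interpolation=cv2.INTER_CUBIC)]))
cv2.imwrite("pics/s8.png",s)
E
```

```text
time_s: 18.05
tcp_pos: [0.4865, 0.2213, 0.0256]
eef_rot: [0.0, -0.499, 0.867, -0.0]
contact_force: [-0.6, 0.9, -0.2]
grip_width: 0.6
time_s: 18.85
tcp_pos: [0.4268, 0.3963, 0.1773]
eef_rot: [0.001, -0.499, 0.867, 0.0]
contact_force: [0.6, -0.0, -0.6]
grip_width: 0.601
time_s: 19.35
tcp_pos: [0.3359, 0.536, 0.1765]
eef_rot: [0.0, -0.501, 0.866, 0.0]
contact_force: [-0.5, -0.0, -0.2]
grip_width: 0.595
```

View pics/t8.png

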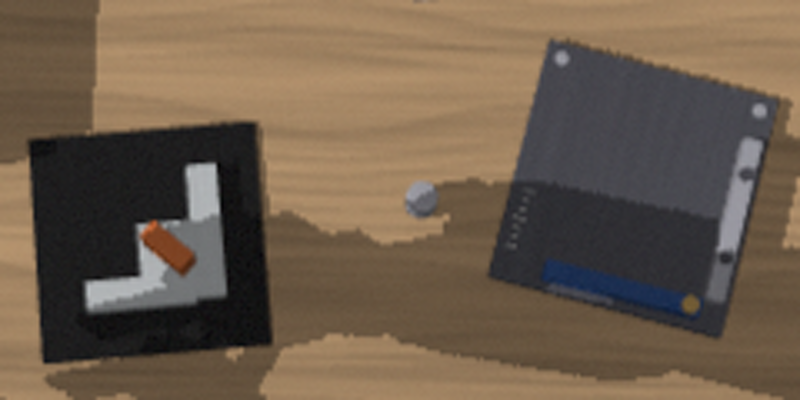

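View pics/s8.png

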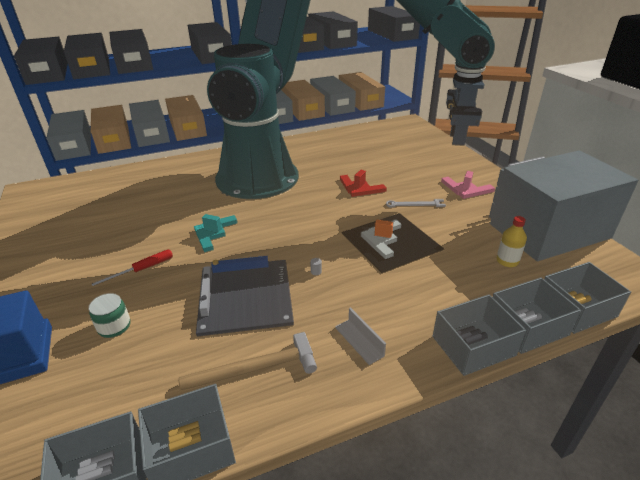

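The square lies flat, well inside the mat outline, and the bystanders look unmoved. I'll do one more careful check of the angle between the fences.

```bash
cat > m.py <<'E'
from h import *
def line(P):  # robust total LS direction
    v=cv2.fitLine(P.astype(np.float32)*1000,cv2.DIST_HUBER,0,.01,.001).ravel()
    r=np.abs((P*1000-v[2:])@[-v[1],v[0]]); return v,np.sqrt((r**2).mean())
for f in("top0","t7f","t8f"):
    im=cv2.imread(f"pics/{f}.png").astype(float)
    b=cv2.GaussianBlur(im[:,:,0]-im[:,:,2],(3,3),0); g=cv2.GaussianBlur(im.mean(2),(3,3),0)
    c0=[]
    for c in range(370,400):      # blue upper and lower edges at half height
        p=b[215:265,c]; k=p.argmax(); th=p[k]/2+np.median(p[:10])/2
        i=k
        while p[i]>th:i-=1
        j=k
        while p[j]>th:j+=1
        c0.append((c,215+i+(th-p[i])/(p[i+1]-p[i]),215+j-(th-p[j])/(p[j-1]-p[j])))
    c0=np.array(c0); e=[]
    for r in range(206,246):      # fixed fence left edge: strongest rise, subpixel
        x0=int(422-(r-202)*.225); d=np.diff(g[r,x0-5:x0+6]); d=np.clip(d,0,None); k=d.argmax(); k=min(max(k,1),8)
        w=d[k-1:k+2]; e.append((x0-5+.5+k+(w*[-1,0,1]).sum()/w.sum(),r))
    out=[]
    for P,z in((c0[:,:2],.036),(c0[:,[0,2]],.036),(np.array(e),.036)):
        v,s=line(ray("top",P,z)[:,:2]); out+= [round(float(np.degrees(np.arctan2(v[1],v[0])))%90-90,2),round(float(s),2)]
    print(f,"blue up, rms, blue low, rms, fixed, rms",out)
E
python3 m.py
```

```text
top0 blue up, rms, blue low, rms, fixed, rms [-22.86, 0.17, -22.87, 0.12, -13.54, 0.64]
t7f blue up, rms, blue low, rms, fixed, rms [-13.24, 0.14, -13.11, 0.12, -14.31, 3.0]
t8f blue up, rms, blue low, rms, fixed, rms [-13.36, 0.11, -11.97, 0.3, -12.0, 0.73]
```

```bash
python3 -c "
from workcell import job,telemetry as t;print(t.read_state()['time_s']);print(job.close_job())"
```

```text
19.45
the job is handed in; nothing more can be done
None
```

I pressed the aluminium square flush into the corner, which turned the swing fence true. I then drew the square away, set it down flat on the mat and handed the job in at about 19.5 s.

- **Pressing:** I seated the square on the fixed fence first, then pushed it into the swing fence until it stopped hard. I held it there for about 1.4 s at roughly 18 N (swing-fence direction) and 21–23 N (fixed-fence direction). These are total tool forces including friction, not separate contact readings. The wrist torque had shown the square lying flush along the fixed fence.
- **Fence angle:** The final top view puts the inner edge of the swing fence at -13.3 to -13.4°. The fixed fence measured -13.5° in the first picture, and the pressed square read about -13.7°. That is a difference of about 0.005 rad, against the 0.02 rad allowed.
- **Measurements that disagreed:** Shadows spoiled some later edge fits. The fixed fence came out at -14.3° and -12.0°, and the swing fence's lower edge at -12.0°. I discounted these as noisy.
- **Mistake:** A mistyped row turned the gripper about 8° as it opened on the mat. The square was already on the mat and stayed well inside its outline.
- **Final state:** The last pictures show the bystanders apparently unmoved and the arm clear of everything.

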